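# Wring a gauge block onto the sprung reference block

## Robot

A 6-joint arm with a two-finger parallel gripper is mounted at the origin on a cart in front of the work surface, level with it; the furniture and walls round the work are solid. World frame = base frame: x ahead of the robot, y to its left, z up, the work surface at z = 0. Lengths are in mm, angles in rad, forces in N, time in s.
With the tool pointing down it reaches from about 350 to 775 mm from the base axis. Payload 7.3 kg.
Tool frame: the origin (TCP) lies at the very end of the fingers, on their centre line; the grasp point (between the pads) lies 19 mm behind it (bot.grip_point_offset is the distance from the TCP to the grasp point, in mm); z points along the fingers, y is the line along which they close (so a half turn about z gives the same grasp; the last joint's range is limited). The gripper opens to 92 mm and grips with 3 to 60 N. Pads are 19 mm wide; open, the fingers measure 130 mm over their backs; the gripper's body (75 mm by 190 mm) begins 47 mm behind the grasp point.
Start: joints at [-1.352, 0.342, 1.524, -0, 1.275, -0.146], TCP at [187.323, -490.464, 226.741] pointing down, gripper open.
Joint ranges: [-2.53, 2.53], [-0.77, 2.02], [0.04, 2.7], [-1, 4.14], [0.28, 2.66], [-3.11, 3.11]. Speed limits (rad/s): [2.57, 2.57, 3.14, 3.14, 3.14, 3.14].

## Interface

Orientations are given as [roll, pitch, yaw] about the fixed x, y, z axes, in that order (R = Rz(yaw) Ry(pitch) Rx(roll)).
In Python, from plant import bot gives the robot as it stands. The module is installed in compiled form; this text tells all that it offers.
- The arm moves only by the shell command python3 -m jog 'ROWS' [OPENING]. ROWS is JSON, a list of rows, each a list of 6 numbers: the shift along the tool's x, y, z in mm, then the turn, a rotation vector about the tool's x, y, z in rad. In form: [[dx, dy, dz, rx, ry, rz], ...]. A call has 1 to 12 rows; each row shifts and turns the commanded pose from where the row before left it, along the tool's axes as they then stand; what a row does not reach is not made up. A row lasts 1/10 s, in which the tool goes at most 50 mm and 8.59 degrees, less where a joint would pass 70% of its speed; a pose out of reach is approached as far as the arm can. A call with a gripper value outside its range is refused whole. OPENING is the opening in per cent of the stroke, from 0 (shut) to 100 (fully open), set as the call begins (- or left out, the last holds). The fingers move at their own pace and stop on an object; the grip force is fixed at half the most. Time passes only in rows, so rows that do not move let the fingers close. It gives the time, the measured TCP pose, the force, the opening and the grip force at its end, in the units of the state.
- bot.get_obs(): the state, without advancing time (a new reading comes with each control period).
- bot.capture(name): name is "side" or "top" or "wrist"; returns the picture (400x640x3 uint8, red, green, blue); there is no depth.
- bot.camera_model(name): a dict with "fx", "fy", "cx", "cy" (pixels), "position" and "orientation" of the camera in the world; the wrist camera has in their place "T_tool_cam" (4x4, takes a point from camera to tool coordinates, whose origin is the TCP and whose axes are the flange's). Camera axes: x right, y down, z forward; pixel columns grow to the right and rows downward; lengths in mm; the calibration is good to about 2 mm. A picture is of the moment at which its call begins: read the wrist's pose just before it. camera_model takes no time and is no camera call.
- bot.close_job(): hands the job in; it is judged then, once.
Trained networks look in the newest picture that a camera, given by its name, has taken for a name from the list of things; names that differ only in an ending like _2 or _b are one class to them, and where a whole thing is asked for, a point or a joint stands for the part that bears it (a point fixed in the world has none). Each returns a list of dicts, best first, with "p" (0 to 1); they miss things now and then, are a little off and sometimes report something else, mostly with a low value. They report only what shows in the picture. A call takes as long as a camera call.
- bot.outline_of(target, camera): "mask" (400x640 bool, what is visible of it) and "pixel" ([column, row] in pixels, amid what is visible of it).
The state is a dict: "time": time; "joint_positions": joint angles; "dq": joint speeds; "tau": joint torques, N m; "tool_pos": TCP position; "tcp_rot": TCP orientation; "contact_force": force on the tool from outside, world axes, zero at the start; "moment": the same for the moment, N m; "grip_width": finger opening in mm; "finger_force": force on a finger pad.
Only numpy, scipy, OpenCV 4.12 (cv2) and the standard library are available. Lean on these libraries where they do the work, as an engineer would, in place of code of your own. Each camera call takes 0.05 s, during which the arm holds its last target. There are 200 camera calls.

## Task

Take the long steel gauge block out of the wooden rack, lay it down on a broad lapped face on the cork pad and let go of it. Then take it again by its narrow long sides and wring it onto the equally long reference block in the sprung steel holder: put it on flat and lengthwise from the holder's open end, overlapping only part of the way, press the pair down against the spring and, still pressing, slide it along under the lip until it meets the stop, without driving the spring to the bottom of its travel. Leave the two blocks flush at ends and sides, held together by the lip, and leave the short block in the rack.

Things in the scene. Friction and masses are not known exactly. Their poses are not given: they have to be found in the camera images.
- long_block: The gauge block to wring: plain steel, 90 x 20 x 30 mm along own x, y, z, about 0.4 kg, origin at its centre. The broad 90 x 30 mm faces (normal own y) are lapped. Starts on edge in one of the rack slots, own z up, x along the slot, top 36 mm above the bench. Too long to grip endwise: grip across 20 mm on edge, across 30 mm when flat. On edge it tips over when pushed sideways near its top.
- short_block: The other gauge block, not wanted: 60 x 20 x 30 mm, plain steel, loose, same axes and origin; stands on edge in the other rack slot (either slot may hold either block).
- rack: Fixed wooden rack, 110 x 116 mm, origin under its centre on the bench. Two open-ended slots run along its x at y = +31 and -31 mm; each is 23 mm wide, slot floor 6 mm and slot walls 14 mm above the bench, walls 8 mm thick.
- cork_pad: Fixed cork pad, 90 x 120 x 4 mm (its x, y, z), origin under its centre, lying on the 5 mm steel plate at the bench's front edge; its top is 9 mm above the bench. A lamp's gooseneck crosses above the bench at x = 0.53 m, y = -0.28 to 0.2 m, 0.27 to 0.41 m up: keep hand and wrist on the robot's side of it.
- holder: Fixed steel holder, base plate 150 x 70 x 10 mm, origin under its centre. Own x = sliding direction, from the open end (-x, far and to the robot's left) to the stop, a post 40 mm wide with its face at x = +45 mm. A lip 40 mm wide reaches back from it to x = +29 mm, underside 60 and top 70 mm above the bench. Nothing else stands beside the reference block above the base plate.
- reference_block (a joint): How far the sprung reference block is pressed down, m: 0 at rest, 0.012 bottom. It starts to sink at about 10 N on its top in all (the long block's 4 N included), 0.9 N more per mm. At rest the long block's top would be 4 mm above the lip's underside: press a little over 4 mm to pass under. Let go, the spring clamps the pair against the lip at about 0.004.
- reference_centre (a point): Centre of the reference block in the holder: plain steel, 90 x 30 x 20 mm along x, y, z (the axes of the holder), lapped on top, level, moving up and down only; at rest its centre is 34 mm and its top 44 mm above the bench. The long block is home when its centre lies 20 mm straight above this point.

How it is judged:
By the outcome, as a careful person would: the job done as asked, in the order asked, and still so for the second after the job is handed in, with the robot touching nothing.
It also fails if it takes over 64 s, if anything falls off the work surface, if the arm or the gripper's body presses on something with over 40 N, if the wrist force passes 120 N, or if a joint passes its speed limit or range.

## Working session

There is one attempt and no reset: what is moved stays moved. The work goes in short steps, Python scripts to look and compute and a shell command to move; the robot and the scene stay as the last step left them, time stands still between calls to the robot, and variables do not carry over. Pictures are saved under pics/ and viewed, at most 10 in all, crops included, and the job is handed in when it is done.

```bash
mkdir -p pics; cat > h.py <<'E'
from plant import bot
import numpy as np, cv2
from scipy.spatial.transform import Rotation as R
def cam(name):
    m=bot.camera_model(name)
    return m
E
python3 - <<'E'
from h import *
o=bot.get_obs(); print({k:np.round(v,3) for k,v in o.items()})
for n in ("side","top","wrist"):
    print(n,bot.camera_model(n))
for n in ("side","top"):
    im=bot.capture(n); cv2.imwrite(f"pics/{n}0.png",im[:,:,::-1])
    for t in ("long_block","short_block","rack","cork_pad","holder","reference_block"):
        for d in bot.outline_of(t,n)[:2]:
            r=cv2.minAreaRect(np.argwhere(d["mask"])[:,::-1].astype(np.float32))
            print(n,t,round(d["p"],2),np.round(d["pixel"]),np.round(cv2.boxPoints(r)).tolist(), d["mask"].sum())
E
```

```text
{'time': np.float64(0.0), 'joint_positions': array([-1.352,  0.343,  1.525,  0.   ,  1.275, -0.146]), 'dq': array([ 0.001, -0.001, -0.001, -0.001, -0.   , -0.   ]), 'tau': array([  0.   , -43.124, -24.422,   0.072,   0.056,  -0.   ]), 'tool_pos': array([ 187.243, -490.046,  226.067]), 'tcp_rot': array([-3.14 , -0.   ,  0.365]), 'contact_force': array([-0.289,  0.143,  0.062]), 'moment': array([-0.012, -0.029, -0.034]), 'finger_force': np.float64(0.0), 'grip_width': np.float64(91.885)}
side {'fx': 491.1203818868976, 'fy': 491.1203818868976, 'cx': 327.00853151508795, 'cy': 195.31216143978827, 'position': array([ 592.32696054, -755.3224662 ,  756.99300078]), 'orientation': array([-2.31292449, -0.01317877,  0.24002321])}
top {'fx': 465.6466478611381, 'fy': 465.6466478611381, 'cx': 321.00231479170225, 'cy': 207.43739416743963, 'position': array([ 359.22872371,   33.73549628, 1086.7687506 ]), 'orientation': array([-3.09466008, -0.03062548, -1.55655137])}
wrist {'fx': 319.8049913907328, 'fy': 319.8049913907328, 'cx': 321.1273468817271, 'cy': 199.22557932185896, 'T_tool_cam': array([[-5.0702
[... 935 characters left out ...]
 reference_block 0.76 [278. 295.] [[261.0, 276.0], [279.0, 270.0], [293.0, 315.0], [275.0, 321.0]] 837
top short_block 0.6 [211. 212.] [[201.0, 225.0], [205.0, 198.0], [217.0, 200.0], [212.0, 227.0]] 311
top rack 0.62 [223. 214.] [[195.0, 233.0], [202.0, 186.0], [253.0, 193.0], [246.0, 240.0]] 1610
top cork_pad 0.7 [320. 190.] [[292.0, 206.0], [298.0, 168.0], [349.0, 175.0], [344.0, 214.0]] 2014
top cork_pad 0.6 [208. 211.] [[201.0, 225.0], [205.0, 200.0], [216.0, 201.0], [212.0, 227.0]] 283
top holder 0.98 [433. 216.] [[399.0, 223.0], [453.0, 188.0], [470.0, 215.0], [416.0, 250.0]] 1969
top reference_block 0.68 [443. 216.] [[426.0, 217.0], [451.0, 202.0], [459.0, 215.0], [434.0, 230.0]] 411
```

```bash
cat >> h.py <<'E'
def world(name,px,z,obs=None):
    """pixels -> world points on plane z"""
    m=bot.camera_model(name)
    if name=="wrist":
        T=np.eye(4);T[:3,:3]=R.from_euler('xyz',obs["tcp_rot"]).as_matrix();T[:3,3]=obs["tool_pos"]
        T=T@m["T_tool_cam"];Rm,p=T[:3,:3],T[:3,3]
    else: Rm,p=R.from_euler('xyz',m["orientation"]).as_matrix(),m["position"]
    px=np.atleast_2d(px).astype(float)
    d=np.c_[(px[:,0]-m["cx"])/m["fx"],(px[:,1]-m["cy"])/m["fy"],np.ones(len(px))]@Rm.T
    return p+d*((z-p[2])/d[:,2])[:,None]
E
python3 - <<'E'
from h import *
a=cv2.imread("pics/top0.png")[120:300,150:520]; b=cv2.imread("pics/side0.png")[100:360,220:400]
a=cv2.resize(a,None,fx=2,fy=2);b=cv2.resize(b,None,fx=2,fy=2)
cv2.imwrite("pics/a.png",a);cv2.imwrite("pics/b.png",b)
def s(n,bx,z):
    w=world(n,bx,z)[:,:2];print(n,z,w.round().tolist(),'c',w.mean(0).round(1), 'L',np.linalg.norm(w[1]-w[0]).round(),np.linalg.norm(w[2]-w[1]).round())
s("top",[[195,233],[202,186],[253,193],[246,240]],10)
s("top",[[201,225],[205,198],[217,200],[212,227]],36)
s("top",[[292,206],[298,168],[349,175],[344,214]],9)
s("top",[[399,223],[453,188],[470,215],[416,250]],30)
s("top",[[426,217],[451,202],[459,215],[434,230]],44)
s("side",[[314,223],[327,185],[363,197],[351,236]],9)
s("side",[[317,152],[320,139],[357,147],[354,160]],30)
s("side",[[261,276],[279,270],[293,315],[275,321]],44)
E
```

```text
top 10 [[347.0, 289.0], [455.0, 276.0], [441.0, 159.0], [333.0, 173.0]] c [394.1 224.4] L 109.0 118.0
top 36 [[365.0, 270.0], [426.0, 263.0], [422.0, 236.0], [361.0, 246.0]] c [393.8 253.9] L 61.0 27.0
top 9 [[413.0, 69.0], [501.0, 56.0], [487.0, -63.0], [396.0, -52.0]] c [449.2   2.5] L 89.0 120.0
top 30 [[377.0, -176.0], [459.0, -301.0], [397.0, -340.0], [316.0, -216.0]] c [ 387.1 -258.2] L 149.0 73.0
top 44 [[391.0, -235.0], [426.0, -292.0], [396.0, -310.0], [362.0, -253.0]] c [ 393.7 -272.4] L 67.0 34.0
side 9 [[402.0, -52.0], [400.0, 74.0], [488.0, 54.0], [486.0, -69.0]] c [443.7   1.7] L 126.0 90.0
side 30 [[353.0, 162.0], [347.0, 215.0], [443.0, 206.0], [446.0, 154.0]] c [397.  184.3] L 54.0 97.0
side 44 [[352.0, -239.0], [379.0, -217.0], [432.0, -304.0], [406.0, -323.0]] c [ 392.5 -270.7] L 35.0 101.0
```

View pics/a.png

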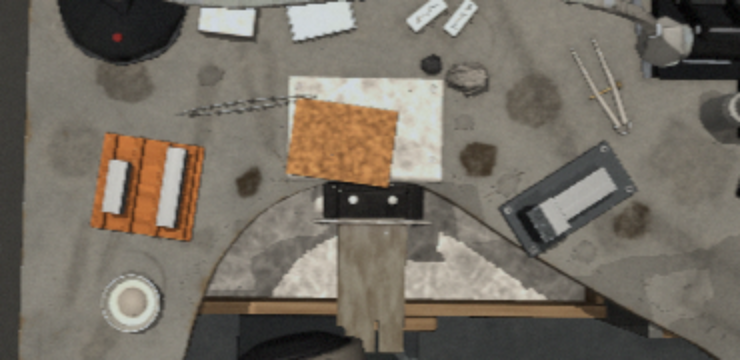

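View pics/b.png

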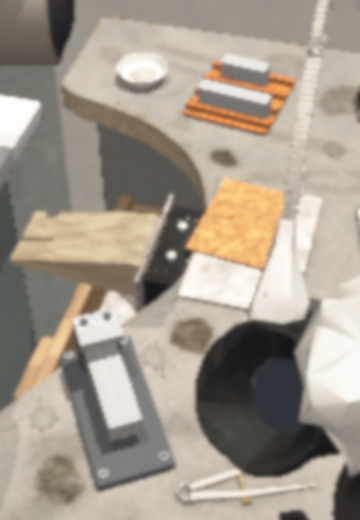

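The top picture shows the rack at left, with the long block in its right slot (about (172,187) in the crop, towards the pad). The pad is in the middle and the holder at right, with its post at the near-left end (535,225) and its open end at the far right (610,160). The side picture agrees. I'll move over the holder towards the rack and look with the wrist camera on the way.

```bash
cat > plan.py <<'E'
# usage: plan.py x y z yaw n [roll pitch]  -> rows from the present commanded(measured) pose
import sys
from h import *
a=[float(v) for v in sys.argv[1:]]
o=bot.get_obs(); p0=o["tool_pos"]; r0=R.from_euler('xyz',o["tcp_rot"])
r1=R.from_euler('xyz',[np.pi if len(a)<6 else a[5],0 if len(a)<7 else a[6],a[3]]); n=int(a[4])
rv=(r0.inv()*r1).as_rotvec()/n; d=(np.array(a[:3])-p0)/n
rows=[np.r_[(r0*R.from_rotvec(rv*i)).inv().apply(d),rv] for i in range(n)]
print(p0.round(1),o["tcp_rot"].round(4),np.round(o["contact_force"],1))
for r in rows: print([round(x,1) for x in r[:3]]+[round(x,4) for x in r[3:]])
E
python3 plan.py 360 -230 240 0.1 12
```

```text
[ 187.3 -490.5  226.7] [3.1415 0.     0.3648] [-0.3 -0.5  0.6]
[np.float64(21.2), np.float64(-15.1), np.float64(-1.1), np.float64(0.0), np.float64(-0.0), np.float64(0.0221)]
[np.float64(20.8), np.float64(-15.6), np.float64(-1.1), np.float64(0.0), np.float64(-0.0), np.float64(0.0221)]
[np.float64(20.5), np.float64(-16.1), np.float64(-1.1), np.float64(0.0), np.float64(-0.0), np.float64(0.0221)]
[np.float64(20.1), np.float64(-16.5), np.float64(-1.1), np.float64(0.0), np.float64(-0.0), np.float64(0.0221)]
[np.float64(19.8), np.float64(-17.0), np.float64(-1.1), np.float64(0.0), np.float64(-0.0), np.float64(0.0221)]
[np.float64(19.4), np.float64(-17.4), np.float64(-1.1), np.float64(0.0), np.float64(-0.0), np.float64(0.0221)]
[np.float64(19.0), np.float64(-17.8), np.float64(-1.1), np.float64(0.0), np.float64(-0.0), np.float64(0.0221)]
[np.float64(18.6), np.float64(-18.2), np.float64(-1.1), np.float64(0.0), np.float64(-0.0), np.float64(0.0221)]
[np.float64(18.2), np.float64(-18.6), np.float64(-1.1), np.float64(0.0), np.float64(-0.0), np.float64(0.0221)]
[np.float64(17.8), np.float64(-19.0), np.float64(-1.1), np.float64(0.0), np.float64(-0.0), np.float64(0.0221)]
[np.float64(17.4), np.float64(-19.4), np.float64(-1.1), np.float64(0.0), np.float64(-0.0), np.float64(0.0221)]
[np.float64(16.9), np.float64(-19.8), np.float64(-1.1), np.float64(0.0), np.float64(-0.0), np.float64(0.0221)]
```

```bash
sed -i 's/print(\[round(x,1) for x in r\[:3\]\]+\[round(x,4) for x in r\[3:\]\])/print(np.round(r,3).tolist())/' plan.py
python3 -m jog '[[21,-15,-1,0,0,0.022],[21,-16,-1,0,0,0.022],[20,-16,-1,0,0,0.022],[20,-17,-1,0,0,0.022],[20,-17,-1,0,0,0.022],[19,-17,-1,0,0,0.022],[19,-18,-1,0,0,0.022],[19,-18,-1,0,0,0.022],[18,-19,-1,0,0,0.022],[18,-19,-1,0,0,0.022],[17,-19,-1,0,0,0.022],[17,-20,-1,0,0,0.022]]' 100
python3 - <<'E'
from h import *
o=bot.get_obs(); im=bot.capture("wrist"); cv2.imwrite("pics/w1.png",im[:,:,::-1])
print(o["tool_pos"].round(1),o["tcp_rot"].round(3),o["joint_positions"].round(2))
for t,z in (("holder",10),("reference_block",44),("cork_pad",9)):
    for d in bot.outline_of(t,"wrist")[:1]:
        b=cv2.boxPoints(cv2.minAreaRect(np.argwhere(d["mask"])[:,::-1].astype(np.float32)))
        print(t,d["p"],b.round().tolist(),world("wrist",b,z,o)[:,:2].round(1).tolist())
E
```

```text
time: 1.9
tool_pos: [359.6, -228.8, 238.9]
tcp_rot: [3.141, -0.0, 0.1]
contact_force: [-0.1, -0.2, 0.7]
grip_width: 92.0
finger_force: 0.0
[ 359.6 -228.8  238.9] [ 3.141 -0.     0.1  ] [-0.75  0.15  1.75 -0.    1.24  0.72]
holder 0.69 [[282.0, 153.0], [397.0, 96.0], [423.0, 149.0], [309.0, 206.0]] [[377.1, -180.8], [455.9, -307.8], [398.7, -349.6], [313.5, -218.7]]
reference_block 0.84 [[324.0, 154.0], [385.0, 124.0], [398.0, 150.0], [337.0, 180.0]] [[384.8, -229.8], [424.1, -292.0], [397.9, -310.5], [357.1, -247.3]]
cork_pad 0.66 [[58.0, 100.0], [76.0, 20.0], [195.0, 47.0], [176.0, 127.0]] [[412.5, 82.5], [499.2, 52.8], [485.0, -75.6], [395.4, -53.6]]
```

View pics/w1.png

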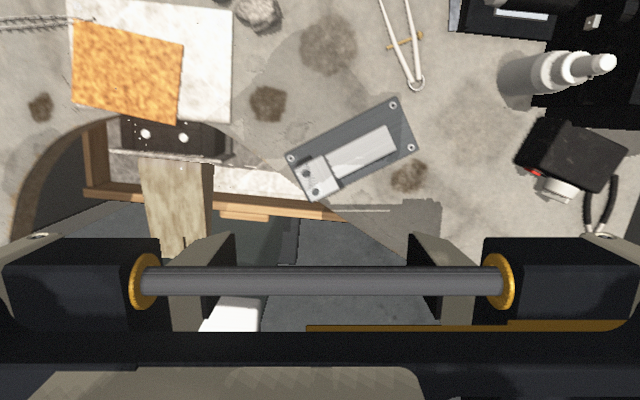

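The wrist view confirms this: the lip and post are at (315,175), the open end at (400,115), and the pad at upper left. On to the rack.

```bash
python3 plan.py 385 190 160 -0.12 12
```

```text
[ 359.2 -229.7  238.8] [3.141  0.     0.1027] [-0.7  0.  -0.1]
[5.726, -34.57, 6.546, 0.0, -0.0, 0.019]
[5.083, -34.67, 6.548, 0.0, -0.0, 0.019]
[4.439, -34.758, 6.55, 0.0, -0.0, 0.019]
[3.793, -34.834, 6.552, 0.0, -0.0, 0.019]
[3.146, -34.898, 6.554, 0.0, -0.0, 0.019]
[2.498, -34.95, 6.555, 0.0, -0.0, 0.019]
[1.849, -34.99, 6.557, 0.0, -0.0, 0.019]
[1.2, -35.018, 6.559, 0.0, -0.0, 0.019]
[0.55, -35.034, 6.561, 0.0, -0.0, 0.019]
[-0.1, -35.038, 6.563, 0.0, -0.0, 0.019]
[-0.75, -35.03, 6.564, 0.0, -0.0, 0.019]
[-1.4, -35.009, 6.566, 0.0, -0.0, 0.019]
```

```bash

python3 -m jog '[[6,-35,6.5,0,0,0.019],[5,-35,6.5,0,0,0.019],[4,-35,6.5,0,0,0.019],[4,-35,6.5,0,0,0.019],[3,-35,6.5,0,0,0.019],[3,-35,6.5,0,0,0.019],[2,-35,6.5,0,0,0.019],[1,-35,6.5,0,0,0.019],[1,-35,6.5,0,0,0.019],[0,-35,6.5,0,0,0.019],[-1,-35,6.5,0,0,0.019],[-1,-35,6.5,0,0,0.019]]'
python3 - <<'E'
from h import *
o=bot.get_obs(); im=bot.capture("wrist"); cv2.imwrite("pics/w2.png",im[:,:,::-1])
print(o["tool_pos"].round(1),o["tcp_rot"].round(3),o["joint_positions"].round(2))
for t,z in (("rack",10),("long_block",36),("short_block",36)):
    for d in bot.outline_of(t,"wrist")[:2]:
        b=cv2.boxPoints(cv2.minAreaRect(np.argwhere(d["mask"])[:,::-1].astype(np.float32)))
        w=world("wrist",b,z,o)[:,:2]
        print(t,d["p"],b.round().tolist(),w.round(1).tolist(),w.mean(0))
E
```

```text
time: 3.3
tool_pos: [388.1, 191.5, 160.4]
tcp_rot: [3.141, -0.001, -0.129]
contact_force: [1.1, 0.1, -0.1]
grip_width: 91.9
finger_force: 0.0
[388.1 191.5 160.4] [ 3.141e+00 -1.000e-03 -1.290e-01] [ 0.28  0.25  1.86 -0.    1.03  1.98]
rack 0.71 [[226.0, 238.0], [226.0, 129.0], [345.0, 129.0], [345.0, 238.0]] [[345.5, 295.8], [454.0, 272.9], [439.5, 161.4], [329.5, 173.4]] [392.10645315 225.88179025]
long_block 0.67 [[306.0, 235.0], [306.0, 137.0], [329.0, 137.0], [329.0, 235.0]] [[348.2, 210.5], [438.7, 197.5], [436.1, 177.7], [345.4, 188.9]] [392.10963147 193.64405135]
short_block 0.71 [[237.0, 161.0], [266.0, 161.0], [266.0, 228.0], [237.0, 228.0]] [[425.9, 261.3], [422.5, 235.8], [360.1, 246.8], [363.6, 273.9]] [393.01022789 254.46053391]
```

View pics/w2.png

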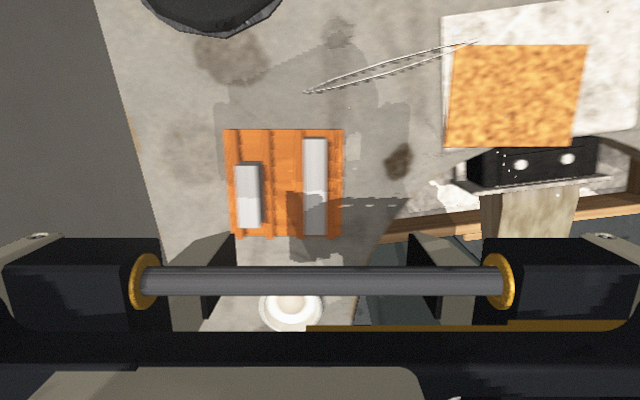

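The long block centre (392,194) lies in the slot nearer the pad, and the short block is at (250,195) px. I'll narrow the opening so the fingers clear the short block, then descend.

```bash

python3 -m jog '[[1.8,-1.5,4,0,0,0],[1.8,-1.5,8,0,0,0],[0,0,12,0,0,0],[0,0,14,0,0,0],[0,0,14,0,0,0],[0,0,14,0,0,0],[0,0,14,0,0,0],[0,0,14,0,0,0],[0,0,10,0,0,0],[0,0,4,0,0,0],[0,0,0,0,0,0]]' 43
python3 - <<'E'
from h import *
o=bot.get_obs(); print(o["tool_pos"].round(1),o["tcp_rot"].round(3)); im=bot.capture("wrist"); cv2.imwrite("pics/w3.png",im[:,:,::-1])
for d in bot.outline_of("long_block","wrist")[:1]:
        b=cv2.boxPoints(cv2.minAreaRect(np.argwhere(d["mask"])[:,::-1].astype(np.float32)))
        w=world("wrist",b,36,o)[:,:2]
        print(d["p"],b.round().tolist(),w.round(1).tolist(),w.mean(0))
E
```

```text
time: 4.6
tool_pos: [391.5, 193.1, 52.3]
tcp_rot: [3.141, 0.001, -0.128]
contact_force: [-0.0, -0.3, 0.4]
grip_width: 39.4
finger_force: 0.0
[391.5 193.1  52.3] [ 3.141e+00  1.000e-03 -1.280e-01]
0.77 [[300.0, 153.0], [336.0, 153.0], [336.0, 304.0], [300.0, 304.0]] [[441.7, 197.7], [439.2, 178.2], [345.7, 189.1], [348.6, 211.4]] [393.79387572 194.12297387]
```

```bash

python3 -m jog '[[0.5,-0.5,9,0,0,0],[0.5,-0.5,10,0,0,0],[0,0,9,0,0,0],[0,0,5,0,0,0],[0,0,2,0,0,0],[0,0,0,0,0,0]]' 43 && python3 -m jog '[[0,0,0,0,0,0],[0,0,0,0,0,0],[0,0,0,0,0,0],[0,0,0,0,0,0]]' 0
```

```text
time: 5.3
tool_pos: [392.5, 194.3, 17.3]
tcp_rot: [3.141, 0.001, -0.127]
contact_force: [0.1, 0.3, 0.8]
grip_width: 39.5
finger_force: 0.0
time: 5.7
tool_pos: [392.9, 194.5, 18.0]
tcp_rot: [-3.141, -0.001, -0.127]
contact_force: [1.1, 1.2, 1.8]
grip_width: 19.8
finger_force: 30.0
```

```bash

python3 -m jog '[[0,0,-4,0,0,0],[0,0,-12,0,0,0],[0,0,-18,0,0,0],[0,0,-18,0,0,0],[0,0,-10,0,0,0]]' 0; python3 plan.py 455 1 75 1.43 12
```

```text
time: 6.2
tool_pos: [392.9, 194.4, 80.8]
tcp_rot: [-3.141, -0.001, -0.127]
contact_force: [0.3, 0.5, -3.6]
grip_width: 19.8
finger_force: 30.0
[392.9 194.4  80.8] [-3.1413e+00 -9.0000e-04 -1.2710e-01] [ 0.3  0.5 -3.6]
[7.18, 15.331, 0.486, 0.0, -0.0, -0.13]
[5.136, 16.131, 0.484, 0.0, -0.0, -0.13]
[3.006, 16.66, 0.483, 0.0, -0.0, -0.13]
[0.824, 16.909, 0.483, 0.0, -0.0, -0.13]
[-1.37, 16.874, 0.482, 0.0, -0.0, -0.13]
[-3.542, 16.555, 0.481, 0.0, -0.0, -0.13]
[-5.655, 15.957, 0.481, 0.0, -0.0, -0.13]
[-7.672, 15.091, 0.481, 0.0, -0.0, -0.13]
[-9.56, 13.972, 0.481, 0.0, -0.0, -0.13]
[-11.288, 12.617, 0.481, 0.0, -0.0, -0.13]
[-12.825, 11.051, 0.482, 0.0, -0.0, -0.13]
[-14.147, 9.298, 0.482, 0.0, -0.0, -0.13]
```

```bash

python3 -m jog '[[7,15,0.5,0,0,-0.13],[5,16,0.5,0,0,-0.13],[3,16.5,0.5,0,0,-0.13],[1,17,0.5,0,0,-0.13],[-1.5,17,0.5,0,0,-0.13],[-3.5,16.5,0.5,0,0,-0.13],[-5.5,16,0.5,0,0,-0.13],[-7.5,15,0.5,0,0,-0.13],[-9.5,14,0.5,0,0,-0.13],[-11.5,12.5,0.5,0,0,-0.13],[-13,11,0.5,0,0,-0.13],[-14,9,0.5,0,0,-0.13]]'
python3 -m jog '[[0,0,0,0,0,0]]'
python3 - <<'E'
from h import *
o=bot.get_obs(); print(o["tool_pos"].round(1),o["tcp_rot"].round(3),o["joint_positions"].round(2)); im=bot.capture("wrist"); cv2.imwrite("pics/w4.png",im[:,:,::-1])
for t,z in (("long_block",95),("cork_pad",9)):
  for d in bot.outline_of(t,"wrist")[:1]:
        b=cv2.boxPoints(cv2.minAreaRect(np.argwhere(d["mask"])[:,::-1].astype(np.float32)))
        w=world("wrist",b,z,o)[:,:2]
        print(d["p"],b.round().tolist(),w.round(1).tolist(),w.mean(0))
E
```

```text
time: 7.4
tool_pos: [454.3, 1.1, 73.4]
tcp_rot: [-3.141, 0.0, 1.438]
contact_force: [0.3, 0.1, -2.6]
grip_width: 19.3
finger_force: 30.0
time: 7.5
tool_pos: [454.9, 0.3, 73.5]
tcp_rot: [-3.142, 0.0, 1.433]
contact_force: [0.1, -0.0, -2.9]
grip_width: 19.6
finger_force: 30.0
[4.549e+02 3.000e-01 7.350e+01] [-3.142  0.     1.433] [-0.17  0.42  1.91 -0.    0.81 -0.03]
0.62 [[300.0, 164.0], [344.0, 164.0], [344.0, 325.0], [300.0, 325.0]] [[452.4, 50.3], [471.2, 47.7], [461.5, -32.8], [439.8, -29.8]] [456.20686147   8.85789564]
0.76 [[245.0, 236.0], [245.0, 128.0], [375.0, 128.0], [375.0, 236.0]] [[395.6, -10.8], [411.4, 66.7], [499.2, 54.5], [491.9, -24.2]] [449.51680406  21.57416725]
```

View pics/w4.png

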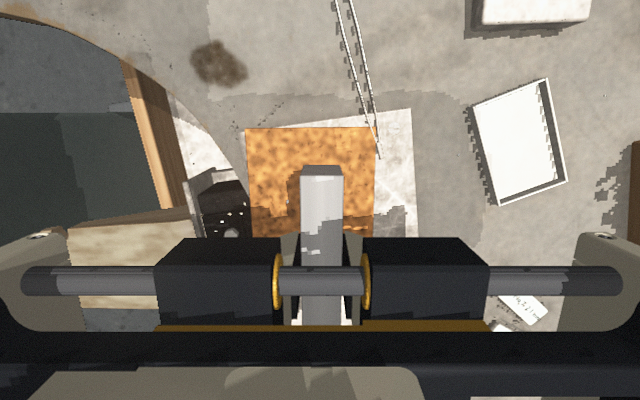

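The long block hangs upright over the pad, its far end at (322,168) px and the pad spanning columns 245–375. I'll lower it.

```bash

python3 -m jog '[[0,0,8,0,0,0],[0,0,12,0,0,0],[0,0,12,0,0,0],[0,0,10,0,0,0],[0,0,6,0,0,0],[0,0,2,0,0,0],[0,0,1.5,0,0,0],[0,0,1,0,0,0],[0,0,0,0,0,0]]'
```

```text
time: 8.55
tool_pos: [454.8, 1.7, 21.4]
tcp_rot: [3.141, 0.0, 1.433]
contact_force: [-0.3, 0.4, -3.7]
grip_width: 19.7
finger_force: 30.0
```

```bash

python3 -m jog '[[0,0,0.7,0,0,0],[0,0,0.6,0,0,0],[0,0,0,0,0,0]]'
```

```text
time: 8.85
tool_pos: [454.8, 1.7, 20.9]
tcp_rot: [3.14, 0.0, 1.433]
contact_force: [-3.2, -0.8, 7.0]
grip_width: 19.6
finger_force: 30.0
```

```bash

python3 -m jog '[[0,0,-0.5,0,0,0],[0,0,0,0,0,0],[0,0,0,0,0,0],[0,0,0,0,0,0],[0,0,-4,0,0,0],[0,0,-6,0,0,0],[0,0,0,0,0,0]]' 76
python3 -m jog '[[0,-8,0,0,0,0],[0,-10,0,0,0,0],[0,-4,0,0,0,0],[0,-4,0,0,0,0],[0,-4,0,0,0,0],[0,-4,0,0,0,0],[0,-4,0,0,0,0],[0,-4,0,0,0,0],[0,-4,0,0,0,0],[0,-2,0,0,0,0],[0,0,0,0,0,0]]'
python3 - <<'E'
from h import *
o=bot.get_obs(); im=bot.capture("wrist"); cv2.imwrite("pics/w5.png",im[:,:,::-1])
for t,z in (("long_block",29),("cork_pad",9)):
  for d in bot.outline_of(t,"wrist")[:1]:
        b=cv2.boxPoints(cv2.minAreaRect(np.argwhere(d["mask"])[:,::-1].astype(np.float32)))
        w=world("wrist",b,z,o)[:,:2]
        print(d["p"],b.round().tolist(),w.round(1).tolist(),w.mean(0))
E
```

```text
time: 9.55
tool_pos: [455.2, 1.7, 31.2]
tcp_rot: [3.14, 0.0, 1.433]
contact_force: [-0.3, -0.1, 0.5]
grip_width: 68.8
finger_force: 0.0
time: 10.65
tool_pos: [410.7, 7.8, 33.0]
tcp_rot: [3.132, 0.0, 1.433]
contact_force: [-0.2, 1.1, 25.3]
grip_width: 69.7
finger_force: 10.2
0.58 [[340.0, 324.0], [345.0, 160.0], [410.0, 163.0], [405.0, 326.0]] [[414.4, -43.4], [429.1, 52.4], [462.0, 46.6], [452.4, -50.6]] [439.46879003   1.25666397]
0.86 [[308.0, 133.0], [467.0, 133.0], [467.0, 319.0], [308.0, 319.0]] [[411.5, 67.4], [500.1, 55.0], [498.1, -67.3], [393.5, -52.0]] [450.78367601   0.79721709]
```

View pics/w5.png

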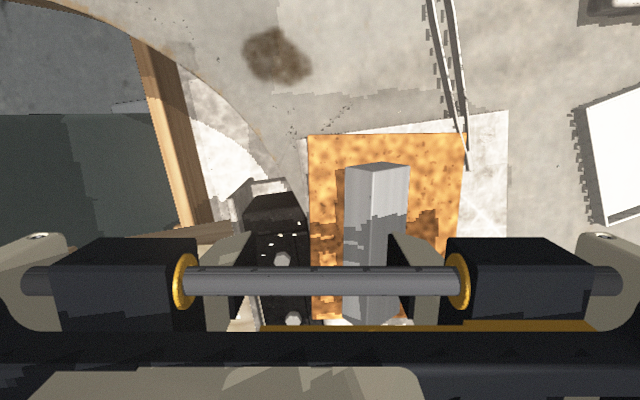

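The block is nearly flat (345–410 px wide), but the far finger tip appears to press on its upper face. I'll raise the tool and look again.

```bash

python3 -m jog '[[0,0,-3,0,0,0],[0,0,-5,0,0,0],[0,0,-12,0,0,0],[0,0,-15,0,0,0],[0,0,-15,0,0,0],[0,0,-15,0,0,0],[0,0,0,0,0,0],[0,0,0,0,0,0]]' 100
python3 - <<'E'
from h import *
o=bot.get_obs(); im=bot.capture("wrist"); cv2.imwrite("pics/w6.png",im[:,:,::-1])
for t,z in (("long_block",29),("cork_pad",9)):
  for d in bot.outline_of(t,"wrist")[:1]:
        b=cv2.boxPoints(cv2.minAreaRect(np.argwhere(d["mask"])[:,::-1].astype(np.float32)))
        w=world("wrist",b,z,o)[:,:2]
        print(d["p"],b.round().tolist(),w.round(1).tolist(),w.mean(0))
E
```

```text
time: 11.6
tool_pos: [406.5, 8.4, 95.0]
tcp_rot: [-3.141, 0.0, 1.433]
contact_force: [0.1, -1.1, 0.5]
grip_width: 91.8
finger_force: 0.0
0.75 [[331.0, 265.0], [333.0, 148.0], [376.0, 149.0], [374.0, 266.0]] [[407.9, -36.0], [420.7, 52.6], [450.5, 48.1], [440.9, -41.1]] [429.9901455   5.9066441]
0.95 [[318.0, 265.0], [318.0, 128.0], [435.0, 128.0], [435.0, 265.0]] [[396.0, -44.8], [411.9, 66.9], [498.5, 54.8], [493.6, -58.3]] [450.01719864   4.66596874]
```

View pics/w6.png

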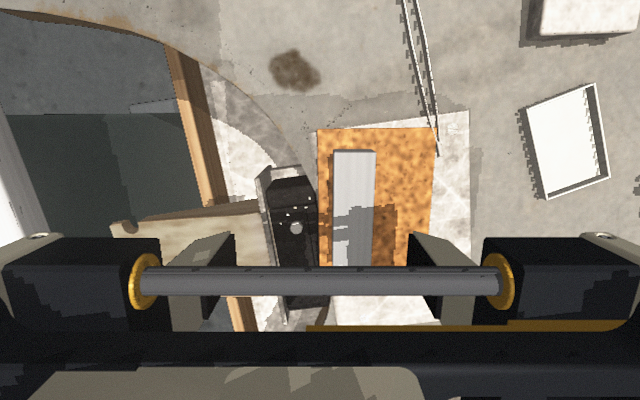

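The block now lies flat on the pad at about (430,6), released. Before descending I'll triangulate the black bracket beside the pad.

```bash

python3 - <<'E'
from h import *
w1={"tool_pos":np.array([359.6,-228.8,238.9]),"tcp_rot":np.array([3.141,0,0.1])}
w6=bot.get_obs()
def tri(pt,pw,ow):
    z=np.linspace(-60,100,321)
    d=[np.linalg.norm(world("top",pt,q)[0,:2]-world("wrist",pw,q,ow)[0,:2]) for q in z]
    i=int(np.argmin(d)); return z[i],round(d[i],1),world("top",pt,z[i])[0].round(1)
print(tri([326.5,220],[145,133],w1),tri([346,220],[183,138],w1))
for q in (0,20,40): print(q,world("wrist",[[262,175],[300,180],[318,200],[318,265],[296,230]],q,w6)[:,:2].round().tolist())
# colour-based scan of the strip between pad and bracket in w6
im=cv2.imread("pics/w6.png"); print([int(v) for v in im[215,255:340:3].mean(1)])
E
python3 plan.py 429.5 5.5 50 1.427 4
```

```text
(np.float64(2.5), np.float64(1.5), array([381.5, -12. ,   2.5])) (np.float64(3.0), np.float64(0.6), array([382.2, -57.5,   3. ]))
0 [[362.0, 36.0], [391.0, 28.0], [403.0, 9.0], [395.0, -49.0], [381.0, -14.0]]
20 [[366.0, 40.0], [393.0, 32.0], [404.0, 15.0], [397.0, -39.0], [384.0, -7.0]]
40 [[370.0, 43.0], [395.0, 36.0], [405.0, 20.0], [398.0, -29.0], [387.0, 1.0]]
[174, 155, 106, 105, 59, 36, 38, 36, 35, 41, 33, 227, 36, 38, 40, 33, 39, 30, 39, 40, 40, 58, 91, 86, 80, 93, 145, 217, 198]
[406.3   8.4  94.6] [-3.1396  0.      1.4328] [-0.7  0.9 -0.2]
[0.068, 5.867, 11.13, -0.001, 0.0, 0.001]
[0.076, 5.861, 11.133, -0.001, 0.0, 0.001]
[0.085, 5.856, 11.136, -0.001, 0.0, 0.001]
[0.093, 5.85, 11.139, -0.001, 0.0, 0.001]
```

The bracket is low (z≈3), so it is no obstacle. I'll go for the grasp.

```bash

python3 -m jog '[[0,5.5,4,0,0,0],[0,6,10,0,0,0],[0,6,12,0,0,0],[0,6,8,0,0,0],[0,0,4,0,0,0]]' 55
python3 - <<'E'
from h import *
o=bot.get_obs(); print(o["tool_pos"].round(1),o["tcp_rot"].round(3)); im=bot.capture("wrist")
for t,z in (("long_block",29),):
  for d in bot.outline_of(t,"wrist")[:1]:
        b=cv2.boxPoints(cv2.minAreaRect(np.argwhere(d["mask"])[:,::-1].astype(np.float32)))
        w=world("wrist",b,z,o)[:,:2]
        print(d["p"],b.round().tolist(),w.round(1).tolist(),w.mean(0))
E
```

```text
time: 12.25
tool_pos: [430.8, 5.0, 56.1]
tcp_rot: [-3.14, 0.0, 1.433]
contact_force: [0.6, -0.0, -0.4]
grip_width: 56.1
finger_force: 0.0
[430.8   5.   56.1] [-3.14   0.     1.433]
0.87 [[295.0, 265.0], [295.0, 156.0], [345.0, 156.0], [345.0, 265.0]] [[410.6, -16.3], [421.7, 52.6], [450.5, 48.6], [442.2, -20.7]] [431.23771497  16.05080523]
```

```bash

python3 -m jog '[[0.5,-0.5,8,0,0,0],[0.5,-0.5,12,0,0,0],[0,0,12,0,0,0],[0,0,7,0,0,0],[0,0,3.5,0,0,0],[0,0,0,0,0,0]]' 50 && python3 -m jog '[[0,0,0,0,0,0],[0,0,0,0,0,0],[0,0,0,0,0,0],[0,0,0,0,0,0]]' 0
```

```text
time: 12.95
tool_pos: [429.3, 6.3, 14.7]
tcp_rot: [-3.141, 0.0, 1.433]
contact_force: [-0.7, -0.2, -0.2]
grip_width: 46.0
finger_force: 0.0
time: 13.35
tool_pos: [429.8, 6.2, 15.3]
tcp_rot: [3.141, 0.0, 1.433]
contact_force: [-0.5, -0.1, 2.9]
grip_width: 29.4
finger_force: 30.0
```

```bash

python3 -m jog '[[0,0,-5,0,0,0],[0,0,-12,0,0,0],[0,0,-18,0,0,0],[0,0,-18,0,0,0],[0,0,-16,0,0,0],[0,0,-8,0,0,0]]' 0; python3 plan.py 409 -298 92 2.13 12
```

```text
time: 13.95
tool_pos: [429.7, 6.2, 93.0]
tcp_rot: [3.14, 0.0, 1.433]
contact_force: [-0.5, 0.1, -3.1]
grip_width: 29.8
finger_force: 30.0
[429.7   6.2  93. ] [3.1403e+00 1.0000e-04 1.4329e+00] [-0.5  0.1 -3.1]
[-25.348, 1.781, 0.093, 0.0, 0.0, -0.058]
[-25.409, 0.306, 0.092, 0.0, 0.0, -0.058]
[-25.384, -1.17, 0.091, 0.0, 0.0, -0.058]
[-25.273, -2.641, 0.09, 0.0, 0.0, -0.058]
[-25.077, -4.104, 0.089, 0.0, 0.0, -0.058]
[-24.797, -5.554, 0.088, 0.0, 0.0, -0.058]
[-24.432, -6.984, 0.088, 0.0, 0.0, -0.058]
[-23.986, -8.391, 0.087, 0.0, 0.0, -0.058]
[-23.458, -9.769, 0.087, 0.0, 0.0, -0.058]
[-22.851, -11.115, 0.087, 0.0, 0.0, -0.058]
[-22.167, -12.423, 0.087, 0.0, 0.0, -0.058]
[-21.409, -13.689, 0.087, 0.0, 0.0, -0.058]
```

```bash

python3 -m jog '[[-25.5,2,0,0,0,-0.058],[-25.5,0,0,0,0,-0.058],[-25.5,-1,0,0,0,-0.058],[-25.5,-2.5,0,0,0,-0.058],[-25,-4,0,0,0,-0.058],[-25,-5.5,0,0,0,-0.058],[-24.5,-7,0,0,0,-0.058],[-24,-8.5,0,0,0,-0.058],[-23.5,-10,0,0,0,-0.058],[-23,-11,0,0,0,-0.058],[-22,-12.5,0,0,0,-0.058],[-21.5,-13.5,0,0,0,-0.058]]'; python3 -m jog '[[0,0,0,0,0,0]]'
python3 - <<'E'
from h import *
o=bot.get_obs(); print(o["tool_pos"].round(1),o["tcp_rot"].round(4),o["joint_positions"].round(2)); im=bot.capture("wrist"); cv2.imwrite("pics/w7.png",im[:,:,::-1])
for t,z in (("holder",10),("reference_block",44),("long_block",106)):
  for d in bot.outline_of(t,"wrist")[:1]:
        b=cv2.boxPoints(cv2.minAreaRect(np.argwhere(d["mask"])[:,::-1].astype(np.float32)))
        w=world("wrist",b,z,o)[:,:2]
        print(d["p"],b.round().tolist(),w.round(1).tolist(),w.mean(0))
E
```

```text
time: 15.15
tool_pos: [408.2, -299.5, 91.3]
tcp_rot: [-3.141, -0.002, 2.131]
contact_force: [0.5, 0.4, -2.9]
grip_width: 29.7
finger_force: 30.0
time: 15.25
tool_pos: [408.6, -301.6, 91.5]
tcp_rot: [-3.141, 0.001, 2.128]
contact_force: [0.2, 1.1, -3.1]
grip_width: 29.8
finger_force: 30.0
[ 408.6 -301.6   91.5] [-3.1411e+00  1.2000e-03  2.1277e+00] [-0.79  0.46  1.75 -0.    0.92 -1.34]
0.74 [[272.0, 40.0], [371.0, 38.0], [374.0, 232.0], [275.0, 234.0]] [[317.0, -219.6], [374.1, -182.9], [456.0, -298.4], [389.2, -341.7]] [ 384.07463869 -260.66368151]
0.93 [[299.0, 107.0], [348.0, 107.0], [348.0, 169.0], [299.0, 169.0]] [[357.6, -246.6], [383.3, -230.6], [404.6, -263.1], [377.4, -280.0]] [ 380.71742988 -255.087088  ]
0.93 [[286.0, 324.0], [289.0, 167.0], [354.0, 169.0], [351.0, 325.0]] [[411.4, -342.5], [371.1, -269.8], [396.7, -254.8], [440.9, -325.2]] [ 405.04128434 -298.06500014]
```

View pics/w7.png

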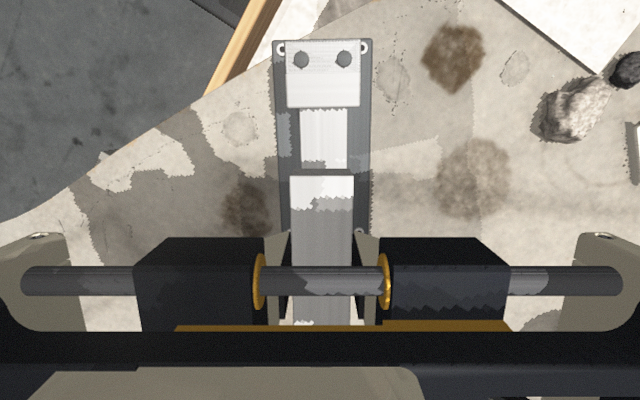

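The view shows the holder lip at (322,72) px, the reference block's top at (323,138) and the held block's leading edge at row 170, nearly aligned. Next I'll measure the offset and angle from mask edges in the tool frame.

```bash
cat > edge.py <<'E'
from h import *
def edges(t,z,o,r0,r1,yaw):
    d=bot.outline_of(t,"wrist")[0]; m=d["mask"]; L=[];Q=[]
    for r in range(r0,r1):
        c=np.flatnonzero(m[r])
        if len(c): L.append([c[0]-.5,r]);Q.append([c[-1]+.5,r])
    T=R.from_euler('z',-yaw)
    out=[]
    for e in (L,Q):
        w=T.apply(world("wrist",e,z,o)-o["tool_pos"])   # x along tool x, y left of it
        k=np.median(w[:,1]); s=np.abs(w[:,1]-k)<4
        p=np.polyfit(w[s,0],w[s,1],1); out.append((p[0],np.polyval(p,w[s,0].mean())))
    rows=np.flatnonzero(m.any(1)); e=T.apply(world("wrist",[[321,rows[0]-.5],[321,rows[-1]+.5]],z,o)-o["tool_pos"])[:,0]
    print(t,'slopes',[round(a[0],4) for a in out],'y',[round(a[1],1) for a in out],'mid',round((out[0][1]+out[1][1])/2,2),'x range',e.round(1))
E
python3 - <<'E'
from edge import *
o=bot.get_obs(); y=o["tcp_rot"][2]; bot.capture("wrist"); print(o["tool_pos"].round(1),o["tcp_rot"].round(4))
edges("reference_block",44,o,112,165,y)
edges("holder",10,o,110,225,y)
edges("long_block",106,o,175,232,y)
edges("holder",70,o,55,100,y)
E
```

```text
[ 408.5 -297.8   91.5] [-3.1414e+00 -1.7000e-03  2.1285e+00]
reference_block slopes [np.float64(0.0068), np.float64(0.0249)] y [np.float64(16.0), np.float64(-13.6)] mid 1.21 x range [69.9 34.6]
holder slopes [np.float64(0.0169), np.float64(0.0134)] y [np.float64(35.7), np.float64(-34.2)] mid 0.75 x range [116.1 -23.4]
long_block slopes [np.float64(-0.0007), np.float64(0.006)] y [np.float64(15.3), np.float64(-14.8)] mid 0.24 x range [ 46.6 -37.1]
holder slopes [np.float64(0.0007), np.float64(0.0053)] y [np.float64(27.4), np.float64(-24.7)] mid 1.37 x range [105.    0.3]
```

```bash

python3 -m jog '[[3,-0.3,4,0,0,-0.012],[5,0,8,0,0,0],[3,0,8,0,0,0],[0,0,8,0,0,0],[0,0,6,0,0,0],[0,0,2,0,0,0],[0,0,0,0,0,0],[0,0,0,0,0,0]]'
python3 - <<'E'
from edge import *
o=bot.get_obs(); y=o["tcp_rot"][2]; im=bot.capture("wrist"); cv2.imwrite("pics/w8.png",im[:,:,::-1]); print(o["tool_pos"].round(1),o["tcp_rot"].round(4))
d=bot.outline_of("reference_block","wrist")[0]["mask"]; r=np.flatnonzero(d.sum(1)>20); print(r[0],r[-1])
edges("reference_block",44,o,r[0]+3,r[-1]-3,y)
d=bot.outline_of("long_block","wrist")[0]["mask"]; r=np.flatnonzero(d.sum(1)>20); print(r[0],r[-1])
edges("long_block",69,o,r[0]+4,232,y)
E
```

```text
time: 16.5
tool_pos: [402.9, -290.0, 56.0]
tcp_rot: [3.142, 0.001, 2.141]
contact_force: [0.4, -1.0, -4.1]
grip_width: 29.4
finger_force: 30.0
[ 402.9 -290.    56. ] [3.1415e+00 5.0000e-04 2.1407e+00]
138 169
reference_block slopes [np.float64(0.0453), np.float64(0.015)] y [np.float64(15.0), np.float64(-15.1)] mid -0.02 x range [58.5 40.4]
169 324
long_block slopes [np.float64(-0.0144), np.float64(0.0038)] y [np.float64(15.5), np.float64(-14.6)] mid 0.45 x range [ 46.  -37.7]
```

```bash

python3 -m jog '[[0,0.2,2,0,0,0],[0,0,2,0,0,0],[0,0,1.5,0,0,0],[0,0,1,0,0,0],[0,0,0,0,0,0]]'
```

```text
time: 17.25
tool_pos: [402.9, -289.6, 50.0]
tcp_rot: [-3.142, 0.0, 2.141]
contact_force: [-2.4, 2.3, 7.6]
grip_width: 29.5
finger_force: 30.0
```

```bash

python3 -m jog '[[0,0,1,0,0,0],[0,0,1.5,0,0,0],[0,0,1.5,0,0,0],[0,0,1.5,0,0,0],[0,0,0.5,0,0,0],[0,0,0,0,0,0],[0,0,0,0,0,0]]'
python3 - <<'E'
from edge import *
o=bot.get_obs(); y=o["tcp_rot"][2]; im=bot.capture("wrist"); cv2.imwrite("pics/w9.png",im[:,:,::-1]); print(o["tool_pos"].round(1),o["tcp_rot"].round(4),o["contact_force"].round(1),o["moment"].round(2))
d=bot.outline_of("reference_block","wrist")[0]["mask"]; r=np.flatnonzero(d.sum(1)>20); print(r[0],r[-1])
edges("reference_block",38.5,o,r[0]+3,r[-1]-3,y)
d=bot.outline_of("long_block","wrist")[0]["mask"]; r=np.flatnonzero(d.sum(1)>20); print(r[0],r[-1])
edges("long_block",58.5,o,r[0]+4,232,y)
E
```

```text
time: 17.95
tool_pos: [402.9, -289.6, 44.7]
tcp_rot: [-3.142, 0.001, 2.141]
contact_force: [-3.6, 3.4, 11.2]
grip_width: 29.5
finger_force: 30.0
[ 402.9 -289.6   44.7] [-3.1416e+00  6.0000e-04  2.1409e+00] [-3.6  3.4 11.2] [0.62 0.51 0.03]
141 168
reference_block slopes [np.float64(0.011), np.float64(-0.039)] y [np.float64(15.2), np.float64(-14.7)] mid 0.25 x range [57.  42.6]
169 324
long_block slopes [np.float64(-0.0109), np.float64(0.0455)] y [np.float64(15.2), np.float64(-14.6)] mid 0.34 x range [ 46.6 -37.1]
```

View pics/w9.png

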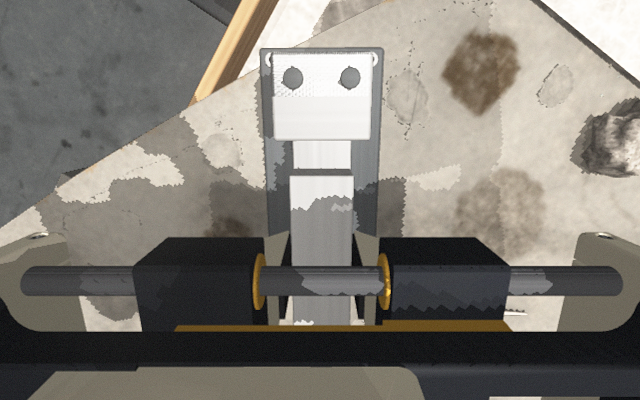

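The block sits flat and aligned, pressed about 5.5 mm, with its leading edge at row 172 and the lip edge at row 140. I'll slide it under.

```bash

python3 -m jog '[[2,0,0.2,0,0,0],[3,0,0,0,0,0],[3,0,0,0,0,0],[3,0,0,0,0,0],[3,0,0,0,0,0],[3,0,0,0,0,0],[2,0,0,0,0,0],[1,0,0,0,0,0],[0,0,0,0,0,0]]'
python3 - <<'E'
from edge import *
o=bot.get_obs(); y=o["tcp_rot"][2]; im=bot.capture("wrist"); cv2.imwrite("pics/w10.png",im[:,:,::-1]); print(o["tool_pos"].round(1),o["tcp_rot"].round(4),o["contact_force"].round(1),o["moment"].round(2))
d=bot.outline_of("long_block","wrist")[0]["mask"]; r=np.flatnonzero(d.sum(1)>20); print(r[0],r[-1])
edges("long_block",58.5,o,r[0]+4,232,y)
E
```

```text
time: 19.1
tool_pos: [396.1, -277.1, 46.2]
tcp_rot: [3.139, 0.013, 2.141]
contact_force: [4.4, -7.3, 10.1]
grip_width: 29.9
finger_force: 30.0
[ 396.1 -277.1   46.2] [3.139  0.0133 2.1408] [ 4.4 -7.3 10.1] [-1.02 -0.79  0.02]
175 324
long_block slopes [np.float64(0.0197), np.float64(0.0031)] y [np.float64(15.3), np.float64(-14.7)] mid 0.34 x range [ 43.3 -38.4]
```

The leading edge met the lip's front face: the block stopped at 57.5 and slipped about 3 mm in the grip. I'll back off, press deeper and retry.

```bash

python3 -m jog '[[-3,0,0,0,0,0],[-4,0,0,0,0,0],[-3,0,0,0,0,0],[-1,0,0,0,0,0],[0,0,1,0,0,0],[0,0,1,0,0,0],[0,0,0.5,0,0,0],[0,0,0,0,0,0],[0,0,0,0,0,0]]'
python3 - <<'E'
from edge import *
o=bot.get_obs(); y=o["tcp_rot"][2]; im=bot.capture("wrist"); cv2.imwrite("pics/w11.png",im[:,:,::-1]); print(o["tool_pos"].round(1),o["tcp_rot"].round(4),o["contact_force"].round(1),o["moment"].round(2))
d=bot.outline_of("long_block","wrist")[0]["mask"]; r=np.flatnonzero(d.sum(1)>20); print(r[0],r[-1])
edges("long_block",58.5,o,r[0]+4,232,y)
d=bot.outline_of("reference_block","wrist")[0]["mask"]; r=np.flatnonzero(d.sum(1)>20); print(r[0],r[-1])
edges("reference_block",37,o,r[0]+3,r[-1]-3,y)
E
```

```text
time: 20.15
tool_pos: [397.1, -280.2, 41.6]
tcp_rot: [-3.142, -0.004, 2.141]
contact_force: [-5.3, 8.9, 14.5]
grip_width: 29.9
finger_force: 30.0
[ 397.1 -280.2   41.6] [-3.1415 -0.0035  2.1409] [-5.3  8.9 14.5] [1.52 0.63 0.02]
169 324
long_block slopes [np.float64(0.0091), np.float64(0.0229)] y [np.float64(14.8), np.float64(-14.0)] mid 0.42 x range [ 46.6 -34.7]Traceback (most recent call last):
  File "<stdin>", line 5, in <module>
IndexError: list index out of range
```

```bash

python3 -m jog '[[1,0,0,0,0,0],[2,0,0,0,0,0],[2,0,0,0,0,0],[2,0,0,0,0,0],[2,0,0,0,0,0],[2,0,0,0,0,0],[2,0,0,0,0,0],[0,0,0,0,0,0]]'
cat > chk.py <<'E'
from edge import *
import sys
o=bot.get_obs(); im=bot.capture("wrist"); cv2.imwrite(f"pics/{sys.argv[1]}.png",im[:,:,::-1])
d=np.array([np.cos(2.141),np.sin(2.141),0]); q=o["tool_pos"]-np.array([402.9,-289.6,44.7]); f=o["contact_force"]
print('fwd',(q@d).round(2),'lat',round(q@np.array([-d[1],d[0],0]),2),'z',o["tool_pos"][2].round(1),o["tcp_rot"].round(4),'Fx',(f@d).round(1),'Fz',f[2].round(1))
for t in ("long_block","reference_block"):
    for e in bot.outline_of(t,"wrist")[:1]:
        r=np.flatnonzero(e["mask"].sum(1)>20); print(t,round(e["p"],2),r[0],r[-1],end=' ')
        if t=="long_block": edges(t,58.5,o,r[0]+4,232,2.141)
        T=R.from_euler('z',-2.141)
E
python3 chk.py w12
```

```text
time: 21.15
tool_pos: [395.4, -276.0, 44.0]
tcp_rot: [3.139, 0.015, 2.141]
contact_force: [4.7, -8.3, 12.0]
grip_width: 29.7
finger_force: 30.0
fwd 15.47 lat -0.99 z 44.0 [3.1388 0.015  2.1408] Fx -9.5 Fz 12.0
long_block 0.71 179 324 long_block slopes [np.float64(-0.0023), np.float64(0.001)] y [np.float64(15.3), np.float64(-14.4)] mid 0.42 x range [ 42.4 -37.4]
```

```bash

python3 -m jog '[[1.5,0,0,0,0,0],[1.5,0,0,0,0,0],[1.5,0,0,0,0,0],[1.5,0,0,0,0,0],[0,0,0,0,0,0],[0,0,0,0,0,0]]'
python3 chk.py w13
python3 - <<'E'
import cv2
im=cv2.imread("pics/w13.png")[40:240,220:430]; cv2.imwrite("pics/c13.png",cv2.resize(im,None,fx=3,fy=3,interpolation=cv2.INTER_CUBIC))
E
```

```text
time: 21.95
tool_pos: [392.4, -271.1, 44.0]
tcp_rot: [3.139, 0.015, 2.141]
contact_force: [6.4, -7.7, 12.9]
grip_width: 29.7
finger_force: 30.0
fwd 21.3 lat -1.14 z 44.0 [3.1385 0.0151 2.1407] Fx -9.9 Fz 12.9
long_block 0.57 191 325 long_block slopes [np.float64(0.0257), np.float64(-0.0103)] y [np.float64(15.6), np.float64(-14.8)] mid 0.42 x range [ 36.2 -37.4]
```

```bash
python3 - <<'E'
import cv2,numpy as np
for n in ("w9","w10","w11","w12","w13"):
    im=cv2.imread(f"pics/{n}.png").astype(float)[:,:,1]; print(n,im[130:200:2,310:335].mean(1).round().astype(int).tolist())
E
```

```text
w9 [239, 238, 238, 240, 227, 191, 239, 238, 238, 238, 237, 237, 237, 236, 236, 236, 236, 235, 237, 190, 102, 103, 98, 209, 235, 234, 234, 234, 234, 234, 234, 234, 234, 214, 174]
w10 [246, 247, 232, 233, 233, 232, 232, 231, 230, 228, 228, 229, 231, 230, 226, 225, 224, 224, 224, 222, 223, 216, 157, 153, 224, 222, 222, 221, 221, 222, 222, 222, 213, 164, 130]
w11 [237, 236, 236, 235, 234, 232, 233, 234, 234, 235, 232, 230, 230, 230, 230, 228, 228, 230, 206, 122, 96, 93, 95, 205, 229, 228, 227, 227, 227, 227, 227, 227, 226, 204, 162]
w12 [232, 232, 231, 231, 232, 233, 233, 232, 232, 230, 229, 227, 227, 228, 230, 229, 226, 225, 223, 224, 223, 221, 222, 219, 185, 224, 222, 221, 221, 221, 221, 221, 212, 159, 132]
w13 [228, 226, 226, 227, 228, 231, 228, 227, 228, 228, 228, 229, 229, 228, 228, 228, 227, 226, 222, 222, 224, 225, 225, 220, 218, 217, 216, 216, 214, 217, 199, 181, 204, 152, 140]
```

```bash

python3 - <<'E'
from edge import *
o=bot.get_obs(); bot.capture("wrist")
edges("holder",10,o,150,228,2.141); edges("holder",70,o,100,180,2.141); edges("long_block",58,o,195,232,2.141)
import cv2
# colour edges on saved pictures: base plate and block side columns at given rows
for n,rows in (("w9",(200,225)),("w13",(205,228))):
    im=cv2.GaussianBlur(cv2.imread(f"pics/{n}.png"),(3,3),0).astype(float)
    g=np.abs(np.diff(im,axis=1)).sum(2)[rows[0]:rows[1],240:400].mean(0)
    i=np.argsort(-g)[:14]; print(n,sorted((int(k)+240,int(g[k])) for k in i))
E
```

```text
holder slopes [np.float64(0.0161), np.float64(-0.0064)] y [np.float64(35.8), np.float64(-33.4)] mid 1.23 x range [ 84.2 -64.5]
holder slopes [np.float64(-0.0053), np.float64(0.0062)] y [np.float64(25.0), np.float64(-22.6)] mid 1.22 x range [ 81.1 -21.1]
long_block slopes [np.float64(-0.0135), np.float64(0.0121)] y [np.float64(15.3), np.float64(-14.4)] mid 0.44 x range [ 35.6 -37.1]
w9 [(266, 36), (267, 25), (288, 40), (289, 111), (290, 118), (291, 45), (350, 30), (351, 52), (352, 43), (353, 32), (356, 31), (357, 23), (376, 42), (377, 33)]
w13 [(263, 24), (264, 42), (265, 26), (288, 23), (289, 76), (290, 83), (291, 37), (351, 29), (355, 27), (356, 43), (357, 36), (373, 23), (374, 49), (375, 35)]
```

```bash

python3 -m jog '[[1,-0.5,0,0,0,0],[1,-0.4,0,0,0,0],[1,-0.3,0,0,0,0],[1,0,0,0,0,0],[0,0,0,0,0,0]]'
cat >> chk.py <<'E'
g0=cv2.GaussianBlur(im,(3,3),0).astype(float)
g=np.abs(np.diff(g0,axis=1)).sum(2)[205:228].mean(0)
pk=lambda a,b:float((np.arange(a,b)*g[a:b]**2).sum()/(g[a:b]**2).sum())
e=[pk(257,271),pk(284,295),pk(346,361),pk(368,383)]; print(np.round(e,1),'base mid',round((e[0]+e[3])/2,2))
E
python3 chk.py w14
```

```text
time: 22.85
tool_pos: [389.5, -268.4, 44.1]
tcp_rot: [3.138, 0.016, 2.141]
contact_force: [6.5, -7.0, 11.4]
grip_width: 29.8
finger_force: 30.0
fwd 25.09 lat -0.19 z 44.1 [3.1381 0.0157 2.1407] Fx -9.4 Fz 11.4
long_block 0.94 201 324 long_block slopes [np.float64(0.0171), np.float64(-0.0247)] y [np.float64(14.8), np.float64(-14.3)] mid 0.21 x range [ 31.9 -36.8]
[265.6 289.8 354.7 375.5] base mid 320.55
```

```bash

python3 -m jog '[[1,-0.3,0,0,0,0],[1,-0.2,0,0,0,0],[1,0,0,0,0,0],[0,0,0,0,0,0]]'
python3 chk.py w15
```

```text
time: 23.45
tool_pos: [387.4, -266.2, 44.0]
tcp_rot: [3.138, 0.016, 2.141]
contact_force: [6.3, -7.9, 13.0]
grip_width: 29.9
finger_force: 30.0
fwd 28.08 lat 0.37 z 44.0 [3.1382 0.0157 2.1406] Fx -10.0 Fz 13.0
long_block 0.7 208 325 long_block slopes [np.float64(-0.006), np.float64(-0.05)] y [np.float64(15.3), np.float64(-14.5)] mid 0.38 x range [ 29.  -37.4]
[266.4 289.8 354.9 376.3] base mid 321.37
```

```bash

python3 -m jog '[[1,0,0,0,0,0],[1,0,0,0,0,0],[1,0,0,0,0,0],[0,0,0,0,0,0]]'
python3 chk.py w16
```

```text
time: 24.05
tool_pos: [385.7, -263.7, 44.0]
tcp_rot: [3.138, 0.016, 2.141]
contact_force: [6.4, -7.2, 12.6]
grip_width: 29.9
finger_force: 30.0
fwd 31.11 lat 0.47 z 44.0 [3.1383 0.0156 2.1407] Fx -9.5 Fz 12.6
long_block 0.95 214 324 long_block slopes [np.float64(-0.0279), np.float64(-0.0663)] y [np.float64(15.2), np.float64(-14.2)] mid 0.51 x range [ 25.  -36.8]
[266.5 289.7 355.3 375.6] base mid 321.08
```

```bash

python3 - <<'E'
from h import *
s=bot.capture("side")[:,:,::-1]; 
for t,z in (("long_block",58),("reference_block",38)):
  for d in bot.outline_of(t,"side")[:1]:
    b=cv2.boxPoints(cv2.minAreaRect(np.argwhere(d["mask"])[:,::-1].astype(np.float32))); w=world("side",b,z)[:,:2]
    print(t,d["p"],d["mask"].sum(),b.round().tolist(),w.round(1).tolist())
tp=bot.capture("top")[:,:,::-1]
w=cv2.imread("pics/w16.png")[60:240,240:400]
rs=lambda i,W,H:cv2.resize(i,(W,H),interpolation=cv2.INTER_CUBIC)
A=np.hstack([rs(w,400,450),rs(s[240:350,230:328],400,450)]); cv2.imwrite("pics/comp.png",A); cv2.imwrite("pics/tp.png",tp)
E
```

```text
long_block 0.86 690 [[263.0, 279.0], [283.0, 274.0], [292.0, 312.0], [273.0, 317.0]] [[362.7, -254.8], [392.9, -235.9], [432.2, -308.0], [403.7, -325.1]]
reference_block 0.61 99 [[273.0, 317.0], [290.0, 312.0], [292.0, 318.0], [275.0, 323.0]] [[399.4, -311.5], [424.9, -296.3], [430.8, -306.9], [405.5, -321.9]]
```

View pics/comp.png

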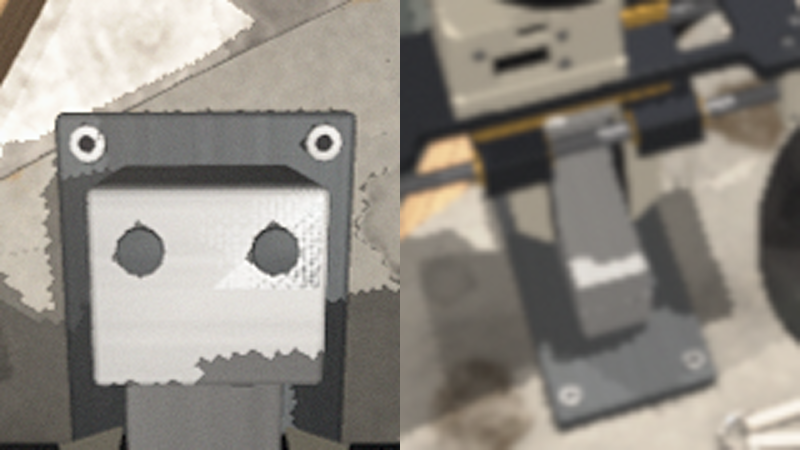

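The side view (right) shows the block's trailing end flush with the reference's end face, and the block runs under the lip (left view). I'll unload gently, then release.

```bash

python3 -m jog '[[-1.5,0,0,0,0,0],[-1,0,0,0,0,0],[0,0,-0.7,0,0,0],[0,0,-0.7,0,0,0],[0,0,0,0,0,0]]'
python3 chk.py w17
```

```text
time: 24.95
tool_pos: [385.7, -263.7, 44.7]
tcp_rot: [3.139, 0.01, 2.141]
contact_force: [4.8, -2.4, 11.4]
grip_width: 29.7
finger_force: 30.0
fwd 31.05 lat 0.49 z 44.7 [3.1389 0.0103 2.1406] Fx -4.6 Fz 11.4
long_block 0.59 213 324 long_block slopes [np.float64(-0.0275), np.float64(-0.0039)] y [np.float64(15.3), np.float64(-14.6)] mid 0.32 x range [ 25.7 -37.2]
[266.7 289.7 355.1 375.6] base mid 321.16
```

```bash

python3 -m jog '[[-1,0,-0.7,0,0,0],[-0.7,0,-0.7,0,0,0],[0,0,-0.7,0,0,0],[0,0,-0.7,0,0,0],[0,0,-0.7,0,0,0],[0,0,0,0,0,0]]'
python3 chk.py w18
```

```text
time: 25.75
tool_pos: [385.6, -263.7, 46.4]
tcp_rot: [3.139, 0.006, 2.14]
contact_force: [6.6, -2.4, -2.2]
grip_width: 29.7
finger_force: 30.0
fwd 31.11 lat 0.58 z 46.4 [3.1393 0.006  2.1402] Fx -5.6 Fz -2.2
long_block 0.55 212 324 long_block slopes [np.float64(-0.0275), np.float64(0.0753)] y [np.float64(15.4), np.float64(-14.5)] mid 0.49 x range [ 25.5 -38.5]
[267.4 289.8 354.8 375.8] base mid 321.62
```

```bash

python3 -m jog '[[-1,0.7,0,0,0,0],[-0.5,0.3,0,0,0,0],[0,0,0,0,0,0]]'
python3 -m jog '[[0,0,0,0,0,0],[0,0,0,0,0,0],[0,0,0,0,0,0],[0,0,0,0,0,0]]' 55
python3 chk.py w19
```

```text
time: 26.25
tool_pos: [385.7, -263.7, 46.3]
tcp_rot: [3.141, 0.003, 2.141]
contact_force: [1.9, -1.6, 5.9]
grip_width: 29.5
finger_force: 30.0
time: 26.65
tool_pos: [384.6, -262.5, 45.3]
tcp_rot: [-3.141, -0.001, 2.141]
contact_force: [0.6, 0.0, 0.5]
grip_width: 49.9
finger_force: 0.0
fwd 32.73 lat 0.78 z 45.3 [-3.1413e+00 -1.0000e-03  2.1409e+00] Fx -0.3 Fz 0.5
long_block 0.88 216 324 long_block slopes [np.float64(-0.0262), np.float64(0.0264)] y [np.float64(15.4), np.float64(-15.1)] mid 0.14 x range [ 23.7 -37.6]
[267.6 290.1 352.2 375.6] base mid 321.57
```

```bash

python3 -m jog '[[0,0,-5,0,0,0],[0,0,-15,0,0,0],[0,0,-25,0,0,0],[-10,0,-25,0,0,0],[-20,0,-20,0,0,0],[-25,0,-10,0,0,0],[-25,0,0,0,0,0],[-15,0,0,0,0,0],[-5,0,0,0,0,0],[0,0,0,0,0,0]]' 65
python3 - <<'E'
from edge import *
o=bot.get_obs(); im=bot.capture("wrist"); cv2.imwrite("pics/w20.png",im[:,:,::-1])
T=R.from_euler('z',-2.141)
L={}
for t,z in (("long_block",60),("reference_block",40),("holder",10)):
    ds=bot.outline_of(t,"wrist")
    if not ds: print(t,"none"); continue
    m=ds[0]["mask"]; r=np.flatnonzero(m.sum(1)>15); print(t,round(ds[0]["p"],2),r[0],r[-1])
    edges(t,z,o,r[0]+4,r[-1]-4,2.141)
m=im[:,:,1].astype(int); print(m[90:250:2,318:326].mean(1).round().astype(int).tolist())
for n,t,z in (("side","long_block",60),("side","reference_block",40),("top","long_block",60),("top","reference_block",40)):
    bot.capture(n)
    for d in bot.outline_of(t,n)[:1]:
        b=cv2.boxPoints(cv2.minAreaRect(np.argwhere(d["mask"])[:,::-1].astype(np.float32)));print(n,t,round(d["p"],2),d["mask"].sum(),b.round().tolist())
E
```

```text
time: 27.85
tool_pos: [438.8, -347.0, 145.5]
tcp_rot: [-3.141, -0.0, 2.141]
contact_force: [0.2, 0.3, -0.2]
grip_width: 59.8
finger_force: 0.0
long_block 0.69 27 138
long_block slopes [np.float64(-0.0022), np.float64(-0.0086)] y [np.float64(15.0), np.float64(-14.8)] mid 0.09 x range [128.1  51.4]
reference_block none
holder 0.71 0 164
holder slopes [np.float64(0.0039), np.float64(0.0016)] y [np.float64(34.1), np.float64(-35.6)] mid -0.77 x range [158.7  23.5]
[236, 237, 237, 237, 237, 238, 237, 237, 237, 237, 237, 237, 238, 238, 238, 238, 238, 238, 238, 238, 238, 238, 238, 240, 117, 134, 133, 133, 133, 133, 132, 133, 130, 133, 130, 132, 132, 96, 124, 114, 113, 113, 112, 111, 110, 111, 111, 112, 110, 113, 109, 106, 109, 110, 108, 108, 108, 107, 105, 102, 103, 105, 106, 105, 101, 100, 100, 97, 97, 93, 94, 94, 96, 154, 169, 168, 171, 178, 173, 175]
side long_block 0.89 510 [[265.0, 280.0], [283.0, 276.0], [292.0, 311.0], [274.0, 316.0]]
side reference_block 0.55 75 [[274.0, 315.0], [291.0, 312.0], [292.0, 317.0], [275.0, 320.0]]
top long_block 0.67 395 [[427.0, 219.0], [453.0, 201.0], [460.0, 213.0], [435.0, 230.0]]
```

```bash

python3 - <<'E'
from h import *
im=cv2.imread("pics/w20.png").astype(float)
def edge(row,a,b):
    g=np.abs(np.diff(im[row-1:row+2].mean(0),axis=0)).sum(1)[a:b]; 
    return round(float((np.arange(a,b)*g**2).sum()/(g**2).sum()),2),int(g.max())
for r in range(120,168,3): print(r,edge(r,285,310),edge(r,332,356), im[r,280:312:2,1].astype(int).tolist())
o=dict(tool_pos=np.array([438.8,-347.0,145.5]),tcp_rot=np.array([np.pi,0,2.141]))
# predicted edge columns for a 30 mm wide part with mid at y=0 of tool, end at x=51.4
m=bot.camera_model("wrist"); Tc=np.linalg.inv(m["T_tool_cam"])
for z in (60,50,40,30,22):
    for s in (-15,15):
        c=Tc@np.array([51.4,s,145.5-z,1]); print(z,s,round(m["cx"]+m["fx"]*c[0]/c[2],1),round(m["cy"]+m["fy"]*c[1]/c[2],1))
E
```

```text
120 (298.89, 235) (341.01, 298) [189, 185, 92, 149, 134, 97, 103, 96, 106, 103, 98, 219, 234, 234, 235, 238]
123 (299.3, 235) (340.96, 274) [187, 177, 96, 150, 124, 98, 103, 101, 100, 103, 101, 215, 235, 234, 235, 235]
126 (298.92, 234) (340.96, 290) [197, 180, 97, 148, 151, 104, 102, 100, 99, 96, 101, 210, 234, 234, 236, 236]
129 (299.35, 244) (340.97, 319) [199, 171, 104, 147, 146, 108, 98, 102, 100, 96, 103, 200, 235, 235, 236, 236]
132 (299.51, 302) (341.03, 329) [194, 198, 104, 145, 145, 130, 101, 97, 103, 95, 98, 224, 243, 237, 234, 234]
135 (298.97, 277) (341.03, 340) [200, 205, 128, 139, 130, 104, 111, 99, 99, 102, 111, 224, 250, 238, 236, 235]
138 (291.21, 80) (341.57, 40) [200, 183, 117, 136, 144, 140, 147, 147, 142, 146, 150, 141, 126, 124, 131, 127]
141 (286.79, 90) (340.87, 28) [199, 188, 133, 138, 142, 144, 142, 148, 141, 147, 149, 147, 148, 142, 148, 148]
144 (286.51, 92) (340.82, 34) [202, 194, 112, 134, 144, 144, 146, 147, 143, 144, 150, 147, 147, 147, 147, 144]
147 (286.65, 102) (343.08, 36) [197, 199, 116, 134, 143, 146, 145, 148, 142, 151, 153, 151, 143, 143, 148,
[... 158 characters left out ...]
 123, 125, 143, 244, 250, 253, 250, 144, 151, 151, 146, 146, 147, 145]
156 (292.82, 341) (350.52, 361) [193, 197, 127, 129, 150, 243, 53, 68, 255, 138, 151, 150, 147, 145, 148, 146]
159 (292.4, 99) (349.89, 117) [190, 199, 176, 121, 143, 167, 245, 244, 165, 142, 147, 154, 149, 145, 148, 144]
162 (290.29, 76) (344.15, 56) [197, 198, 187, 111, 141, 151, 142, 138, 141, 145, 147, 139, 154, 142, 152, 143]
165 (291.73, 53) (345.87, 110) [205, 191, 128, 132, 124, 131, 135, 134, 129, 135, 134, 140, 124, 135, 137, 137]
60 -15 302.0 138.4
60 15 341.9 138.4
50 -15 302.8 137.3
50 15 341.1 137.3
40 -15 303.5 136.3
40 15 340.4 136.3
30 -15 304.1 135.4
30 15 339.7 135.4
22 -15 304.6 134.7
22 15 339.2 134.7
```

```bash

python3 -m jog '[[-10,0,0,0,0,0],[-20,0,0,0,0,0],[-20,0,0,0,0,0],[-20,0,0,0,0,0],[-10,0,0,0,0,0],[0,0,0,0,0,0],[0,0,0,0,0,0]]'
python3 - <<'E'
from h import *
o=bot.get_obs(); im=bot.capture("wrist"); cv2.imwrite("pics/w21.png",im[:,:,::-1]); print(o["tool_pos"].round(1))
g=im[:,:,1].astype(int); print('col',g[0:140:2,318:326].mean(1).round().astype(int).tolist())
for t in("long_block","reference_block"):
    for d in bot.outline_of(t,"wrist")[:1]:
        m=d["mask"]; print(t,d["p"])
        for r in np.flatnonzero(m.any(1))[::3]: c=np.flatnonzero(m[r]); print(r,c[0],c[-1],end='; ')
        print()
for r in range(30,110,4): print(r,g[r,294:306].tolist(),g[r,336:348].tolist())
E
```

```text
time: 29.25
tool_pos: [481.9, -414.3, 145.2]
tcp_rot: [-3.141, -0.001, 2.141]
contact_force: [1.2, 0.1, -0.1]
grip_width: 59.8
finger_force: 0.0
[ 481.9 -414.3  145.2]
col [244, 244, 244, 244, 244, 244, 244, 244, 245, 240, 91, 100, 100, 98, 98, 96, 88, 90, 89, 103, 145, 147, 148, 147, 149, 149, 150, 149, 148, 149, 151, 150, 150, 151, 152, 149, 82, 193, 206, 205, 204, 205, 205, 205, 203, 203, 202, 204, 205, 203, 206, 207, 202, 199, 201, 204, 204, 202, 204, 202, 202, 199, 193, 193, 194, 196, 196, 198, 194, 192]
long_block 0.62
0 299 343; 3 299 343; 6 299 343; 9 299 343; 12 299 343; 15 299 343; 18 299 343; 21 300 342; 24 301 341; 27 304 308; 
reference_block 0.42
27 308 335; 30 307 339; 
30 [109, 109, 108, 109, 112, 112, 111, 108, 106, 105, 105, 102] [92, 100, 109, 117, 111, 127, 147, 143, 146, 151, 153, 153]
34 [106, 107, 108, 108, 113, 110, 109, 110, 103, 106, 106, 107] [146, 143, 147, 151, 152, 148, 141, 146, 149, 154, 157, 155]
38 [111, 116, 112, 146, 158, 117, 101, 104, 114, 124, 119, 110] [141, 146, 149, 148, 150, 143, 147, 145, 148, 150, 150, 156]
42 [158, 158, 161, 159, 161, 167
[... 1394 characters left out ...]
2, 225, 226] [203, 203, 199, 201, 202, 198, 203, 200, 201, 199, 202, 204]
90 [220, 217, 216, 219, 218, 223, 220, 222, 220, 219, 219, 225] [205, 202, 201, 201, 201, 200, 207, 206, 202, 206, 204, 202]
94 [223, 216, 216, 216, 214, 217, 215, 226, 220, 217, 221, 220] [208, 203, 203, 202, 203, 200, 199, 205, 200, 200, 198, 203]
98 [219, 219, 213, 221, 217, 220, 221, 219, 218, 219, 217, 216] [201, 205, 204, 203, 204, 203, 200, 203, 199, 199, 200, 200]
102 [220, 220, 221, 218, 217, 224, 223, 225, 226, 220, 213, 212] [201, 200, 199, 199, 201, 199, 197, 204, 205, 207, 208, 203]
106 [208, 213, 221, 219, 216, 217, 215, 218, 220, 221, 221, 219] [202, 198, 195, 198, 201, 202, 207, 203, 204, 205, 197, 200]
```

```bash
python3 -c "
from plant import bot
print(bot.close_job())"
```

```text
the job is handed in; nothing more can be done
None
```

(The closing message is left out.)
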